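# Square the engraver's block into its corner stop and swing the keeper shut

## Robot

A 6-joint arm with a two-finger parallel gripper is mounted at the origin on the work surface. World frame = base frame: x ahead of the robot, y to its left, z up, the work surface at z = 0. Lengths are in mm, angles in rad, forces in N, time in s.
With the tool pointing down it reaches from about 400 to 925 mm from the base axis. Payload 12.5 kg.
Tool frame: the origin (TCP) lies midway between the tips of the shut fingers; the grasp point (between the pads) lies 19 mm behind it; z points along the fingers, y is the line along which they close (so a half turn about z gives the same grasp; the last joint's range is limited). The gripper opens to 95 mm and grips with 3 to 60 N. Pads are 20 mm wide; open, the fingers measure 119 mm over their backs; the gripper's body (75 mm by 180 mm) begins 59 mm behind the grasp point.
Start: joints at [-1.442, 0.491, 1.559, -0, 1.092, -0.106], TCP at [145.428, -607.865, 192.261] pointing down, gripper open.
Joint ranges: [-3.1, 3.1], [-0.84, 2.19], [0.05, 2.79], [-1.13, 4.28], [0.06, 2.93], [-2.69, 2.69]. Speed limits (rad/s): [2.22, 2.22, 2.79, 3.14, 3.14, 3.14].

## Interface

Orientations are given as [roll, pitch, yaw] about the fixed x, y, z axes, in that order (R = Rz(yaw) Ry(pitch) Rx(roll)).
In Python, from cell import readout, eyes, env gives the robot as it stands.
- The arm moves only by the tool move_arm, never from a script. Its argument "plan" is a list of rows, each a list of 3 entries, a list of its own where there are three numbers: the turn, a rotation vector about the tool's x, y, z in degrees, then the shift along the tool's x, y, z in m, then the gripper command: -1 is shut, 1 is fully open, values between are in proportion. In form: [[[ax, ay, az], [x, y, z], jaw], ...]. A call has 1 to 5 rows; each row is the pose to reach, as a shift and turn from the pose commanded when the call began, along the tool's axes at that moment; what a row does not reach only later rows make up. A row lasts 1/8 s, in which the tool goes at most 62.5 mm and 10.7 degrees, less where a joint would pass 70% of its speed; a pose out of reach is approached as far as the arm can. A call with a gripper value outside its range is refused whole. The fingers move at their own pace and stop on an object; the grip force is fixed at half the most. Time passes only in rows, so rows that repeat a pose let the fingers close. It gives the time, the measured TCP pose, the force, the opening and the grip force at its end, in the units of the state.
- readout.state(): the state, without advancing time (a new reading comes with each control period).
- eyes.read_camera(name): name is "side" or "top"; returns a dict with "img" (384x512x3 uint8, red, green, blue), "K" (3x3 intrinsics, pixels), "extrinsics" (4x4, takes a point from camera to world coordinates). Camera axes: x right, y up, looking along -z (the intrinsics and any distortion apply to the point x, -y, -z); pixel columns grow to the right and rows downward; lengths in mm; the calibration is good to about 2 mm. A picture is of the moment at which its call begins. There is no depth.
- env.job_done(): hands the job in; it is judged then, once.
Trained networks look in a picture, given as the dict that the camera call returned (one of the last four; its "shot" number tells which), for a name from the list of things; names that differ only in an ending like _2 or _b are one class to them, and where a whole thing is asked for, a point or a joint stands for the part that bears it (a point fixed in the world has none). Each returns a list of dicts, best first, with "score" (0 to 1); they miss things now and then, are a little off and sometimes report something else, mostly with a low value. They report only what shows in the picture. A call takes as long as a camera call.
- eyes.cut_out(picture, name): "mask" (384x512 bool, what is visible of it) and "uv" ([column, row] in pixels, amid what is visible of it).
The state is a dict: "t": time; "joints": joint angles; "qvel": joint speeds; "tau": joint torques, N m; "eef_pos": TCP position; "tcp_rot": TCP orientation; "ft_force": force on the tool from outside, world axes, zero at the start; "moment": the same for the moment, N m; "opening": opening from 0.0 (shut) to 1.0 (fully open); "grip_force": force on a finger pad.
Only numpy, scipy, OpenCV 4.12 (cv2) and the standard library are available. Lean on these libraries where they do the work, as an engineer would, in place of code of your own. Each camera call takes 0.05 s, during which the arm holds its last target. There are 200 camera calls.

## Task

With the fingertips, push the dark wooden engraver's block along the bench into the corner of the aluminium stop, so that it sits square and snug against both fences, its long side along the long fence. Then gently push the red keeper arm round until it lies against the block's front face. Do not lift or tip the block or squeeze the keeper, and leave the other tools on the bench where they are.

Things in the scene. Friction and masses are not known exactly. Their poses are not given: they have to be found in the camera images.
- block: Dark wooden engraver's block, 92 mm (its x) by 110 mm (its y) by 35 mm tall, a brass plate (3 mm thick) on top between four steel pins standing 7 mm above the wood; 0.25 to 0.5 kg, loose on the bench. Origin: centre of its underside, z up. It slides, needing about 1 to 4 N.
- stop: L-shaped aluminium corner stop, fixed; fences 28 mm tall, 14 mm thick. Origin: point on the bench under the block's centre when the block is home, its axes then parallel to these. Long back fence: inner face at x = +46 mm, from y = -171 to +69 mm. Side fence: inner face at y = +55 mm, from x = -38 to +60 mm. The -x and -y sides are open.
- keeper (a joint): Angle (rad) of the red keeper arm, a bar 85 mm long, 14 mm thick, from 8 to 26 mm above the bench, hinged upright at the side fence's front end. 0: points to the stop's -y, flat along the front (-x) face of the block when home. Grows as it opens; at 1.57 it points to the stop's -x. Range -0.08 to 2; starts at 1.2 to 1.7; stays where left (friction 0.10 N m).
- keeper_hinge (a point): Keeper's hinge axis at bench height, fixed to the stop at x = -53 mm, y = +68 mm of its frame; the bar's centre line passes through this axis. The hinge boss is 22 mm across, up to 32 mm high.
- keeper_tip (a point): Centre of the keeper arm's free end, 85 mm from the hinge axis, 17 mm above the bench.
- loupe: Bystander: black cylindrical eye loupe, 36 mm across, 30 mm tall, standing; origin: centre of its underside.
- jar: Bystander: amber glass jar with aluminium cap, 48 mm across, 50 mm tall; origin: centre of its underside.
- burr_block: Bystander: pale wooden block 55 x 100 x 35 mm with small burrs standing in it, about 63 mm tall in all; origin: centre of its underside.
- timer: Bystander: round steel stopwatch lying flat, 50 mm across, 13 mm thick; origin: centre of its underside.
- brush: Bystander: bench brush lying down, 170 mm long, handle to its -x; origin underneath its middle.
- graver: Bystander: graver with pale mushroom handle, lying down, about 115 mm long, 28 mm thick; origin underneath.

How it is judged (in metres and radians):
On the way, in this order (a step that is already met when the one before it is completed fails the run):
1. the block sits home in the corner, against both fences and square, with the keeper still open (x of block in the frame of stop between -0.003 and 0.003 m and y of block in the frame of stop between -0.003 and 0.003 m and angle between the x axis of block and the x axis of stop, either way round below 0.04 rad and height (world z) of block below 0.004 m and value of joint keeper above 0.4 rad), for 0.2 s.
2. the keeper is swung against the block's front face (value of joint keeper below 0.06 rad), for 0.2 s.
At the end, for the whole second after the job is handed in: Block flat on the bench, within 3 mm of home along both axes of the stop and within 0.04 rad of square; keeper at less than 0.06 rad; both at rest (x of block in the frame of stop between -0.003 and 0.003 m and y of block in the frame of stop between -0.003 and 0.003 m and angle between the x axis of block and the x axis of stop, either way round below 0.04 rad and height (world z) of block below 0.004 m and value of joint keeper below 0.06 rad and linear speed of block below 0.01 m/s and velocity of joint keeper between -0.05 and 0.05 rad/s); the robot touches nothing.
It fails at once if the block is lifted off the bench or tipped (height (world z) of block above 0.008 m or angle between block's own z axis and vertical above 0.12 rad).
It fails at once if the keeper is squeezed or forced (over 40 N) (contact force between the fingers and keeper above 40 N).
It fails at once if another tool on the bench is displaced by more than 15 mm (distance of any of loupe, jar, burr_block, timer, brush, graver from where it was at the start of the episode above 0.015 m).
It also fails if it takes over 54 s, if anything falls off the work surface, if the arm or the gripper's body presses on something with over 40 N, if the wrist force passes 120 N, or if a joint passes its speed limit or range.

## Working session

There is one attempt and no reset: what is moved stays moved. The work goes in short steps, Python scripts to look and compute and a tool call to move; the robot and the scene stay as the last step left them, time stands still between calls to the robot, and variables do not carry over. Pictures are saved under pics/ and viewed, at most 10 in all, crops included, and the job is handed in when it is done.

Besides the shell and the picture viewer there is one more tool, called after "Request:" by a JSON object that holds its "op" and its "data". move_arm: Moves the arm, as the interface text tells. Its arguments: {"type":"object","properties":{"plan":{"type":"array","items":{"type":"array"}}},"required":["plan"]}

```bash
ls; mkdir -p pics
cat > h.py <<'E'
import numpy as np, cv2
from cell import readout, eyes, env
def proj(c,P):
    P=np.atleast_2d(P).astype(float);E=np.linalg.inv(c["extrinsics"]);q=P@E[:3,:3].T+E[:3,3]
    q=q*[1,-1,-1];q=q@np.array(c["K"]).T
    return q[:,:2]/q[:,2:]
def back(c,uv,z):
    d=np.linalg.inv(c["K"])@np.array([uv[0],uv[1],1.]);d=d*[1,-1,-1]
    d=c["extrinsics"][:3,:3]@d;o=c["extrinsics"][:3,3]
    return o+d*(z-o[2])/d[2]
E
python3 - <<'E'
from h import *
for n in("top","side"):
    c=eyes.read_camera(n);print(n,c.keys(),c["extrinsics"].round(2).tolist(),np.array(c["K"]).tolist())
    cv2.imwrite(f"pics/{n}0.png",cv2.resize(c["img"][:,:,::-1],(800,600),interpolation=cv2.INTER_CUBIC))
    for o in("block","stop","keeper","loupe","jar","burr_block","timer","brush","graver"):
        for r in eyes.cut_out(c,o)[:1]:
            print(o,round(r["score"],2),r["uv"],back(c,r["uv"],15).round(0), r["mask"].sum())
            np.save(f"{n}_{o}.npy",r["mask"])
print(readout.state())
E
```

```text
pics
top dict_keys(['img', 'K', 'extrinsics', 'shot']) [[0.09, 0.97, -0.23, 318.24], [-1.0, 0.09, -0.02, -7.68], [0.0, 0.23, 0.97, 1203.09], [0.0, 0.0, 0.0, 1.0]] [[436.0752730800518, 0.0, 251.78081938783166], [0.0, 436.0752730800518, 192.31668203912696], [0.0, 0.0, 1.0]]
block 0.63 [268.5, 198.3] [587. -34.  15.] 1369
stop 0.82 [239.5, 160.5] [689.  57.  15.] 909
keeper 0.62 [222.0, 209.9] [542.  91.  15.] 184
loupe 0.74 [296.8, 128.5] [801. -99.  15.] 236
jar 0.5 [175.8, 170.7] [642. 234.  15.] 253
burr_block 0.97 [226.9, 117.4] [816. 107.  15.] 777
timer 0.49 [297.2, 127.5] [ 804. -100.   15.] 239
brush 0.73 [383.0, 288.1] [ 371. -358.   15.] 718
graver 0.69 [103.2, 238.7] [432. 405.  15.] 119
side dict_keys(['img', 'K', 'extrinsics', 'shot']) [[-0.97, 0.14, -0.19, 397.21], [-0.24, -0.57, 0.78, 789.41], [-0.0, 0.81, 0.59, 640.59], [0.0, 0.0, 0.0, 1.0]] [[390.51667946565766, 0.0, 261.71967848771715], [0.0, 390.51667946565766, 186.0156211937233], [0.0, 0.0, 1.0]]
block 0.96 [265.4, 186.8] [589. -39.  15.] 1236
stop 0.82 [232.7, 214.1] [642.  91.  15.] 1219
keeper 0.83 [268.2, 222.4]
[... 247 characters left out ...]
 402.  15.] 427
{'t': 1.0, 'joints': array([-1.44156915e+00,  4.90861512e-01,  1.55891908e+00, -2.36658354e-07,
        1.09169591e+00, -1.05612326e-01]), 'qvel': array([8.72378981e-05, 1.18146035e-03, 1.33757215e-03, 6.98700993e-04,
       5.83443461e-04, 1.41036401e-03]), 'tau': array([-1.34798752e-04, -6.12470913e+01, -2.58430141e+01,  6.93323859e-02,
        4.44568251e-02, -1.64904687e-06]), 'eef_pos': array([ 145.44527342, -607.85225098,  192.27828298]), 'tcp_rot': array([3.14147717e+00, 1.24529754e-05, 2.34839607e-01]), 'ft_force': array([-0.01461525, -0.18239655, -0.37562628]), 'moment': array([-0.05328206,  0.00097144,  0.00938732]), 'grip_force': 0.0, 'opening': 1.0018811651137483}
```

View pics/top0.png

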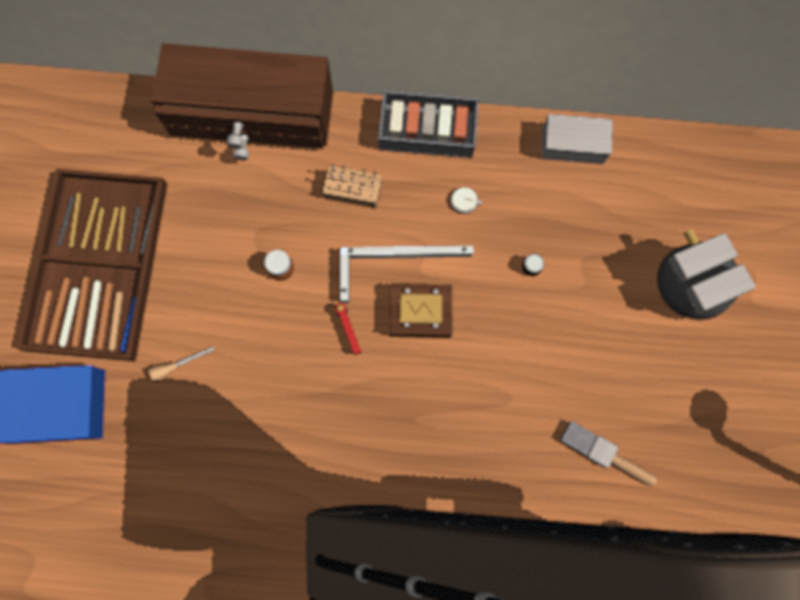

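View pics/side0.png

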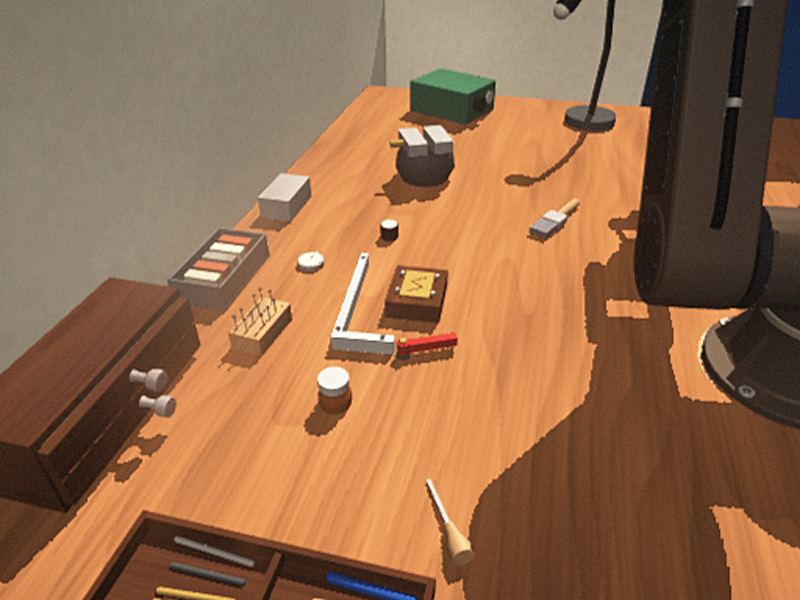

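```bash
cat >> h.py <<'E'
from scipy.optimize import minimize
S=4
def prism(x0,x1,y0,y1,z0,z1): return np.array([[x,y,z] for x in(x0,x1) for y in(y0,y1) for z in(z0,z1)],float)
STOP=[prism(46,60,-171,69,0,28),prism(-38,60,55,69,0,28)]
BLOCK=[prism(-46,46,-55,55,0,35)]
def R(a): return np.array([[np.cos(a),-np.sin(a),0],[np.sin(a),np.cos(a),0],[0,0,1]])
def xf(ps,p): return [q@R(p[2]).T+[p[0],p[1],0] for q in ps]
def keeper(p,th):
    a=-np.pi/2-th
    bar=prism(0,85,-7,7,8,26)@R(a).T+[-53,68,0]
    t=np.linspace(0,6.28,13)[:-1];cy=np.vstack([np.c_[-53+11*np.cos(t),68+11*np.sin(t),0*t+z] for z in(0,32)])
    return xf([bar,cy],p)
def render(c,ps):
    m=np.zeros((384*S,512*S),np.uint8)
    for q in ps: cv2.fillConvexPoly(m,cv2.convexHull(((proj(c,q)+.5)*S*16).astype(np.int32)),1,shift=4)
    return cv2.resize(m.astype(np.float32),(512,384),interpolation=cv2.INTER_AREA)
def cost(cs,masks,ps):
    s=0
    for c,m in zip(cs,masks):
        r=render(c,ps);s+=1-np.minimum(r,m).sum()/np.maximum(r,m).sum()
    return s
def fit(f,x0,st):
    x0=np.array(x0,float);st=np.array(st,float)
    for k in(1,.4):
        sim=np.vstack([x0]+[x0+np.eye(len(x0))[i]*st[i]*k for i in range(len(x0))])
        r=minimize(f,x0,method="Nelder-Mead",options=dict(initial_simplex=sim,maxiter=150,xatol=.003,fatol=1e-4));x0=r.x
    return r.x,r.fun
def rel(s,b): # b pose in stop frame
    d=R(s[2]).T@np.array([b[0]-s[0],b[1]-s[1],0]);return [*d[:2].round(1),round(((b[2]-s[2]+np.pi/2)%np.pi)-np.pi/2,3)]
E
python3 - <<'E'
from h import *
cs=[eyes.read_camera(n) for n in("top","side")]
M={o:[np.load(f"{n}_{o}.npy").astype(float) for n in("top","side")] for o in("block","stop","keeper")}
s,e=fit(lambda x:cost(cs,M["stop"],xf(STOP,x)),[645,30,0],[15,15,.1]);print("stop",s.round(3),e)
b,e=fit(lambda x:cost(cs,M["block"],xf(BLOCK,x)),[587,-36,0],[15,15,.1]);print("block",b.round(3),e,rel(s,b))
k,e=fit(lambda x:cost(cs,M["keeper"],keeper(s,x[0])),[1.4],[.1]);print("k",k,e)
for i in range(2):
    print([ (fit(lambda x:cost(cs[i:i+1],[M[o][i]],xf(q,x)),x0,[5,5,.05])[0]).round(3) for o,q,x0 in(("stop",STOP,s),("block",BLOCK,b))])
ims=[]
for c,rr in zip(cs,([120,280,180,340],[100,260,200,360])):
    im=cv2.resize(c["img"][rr[0]:rr[1],rr[2]:rr[3],::-1],None,fx=2.5*1,fy=2.5,interpolation=cv2.INTER_CUBIC).copy()
    for q,col in((xf(STOP,s),(255,0,0)),(xf(BLOCK,b),(0,255,0)),(keeper(s,k[0]),(255,255,0))):
        for p in q: cv2.polylines(im,[cv2.convexHull(((proj(c,p)+.5-[rr[2],rr[0]])*2.5).astype(np.int32))],True,col,1)
    ims.append(im)
cv2.imwrite("pics/fit0.png",np.hstack(ims)); np.save("stop.npy",s)
E
```

```text
stop [6.33964e+02 4.54640e+01 1.11000e-01] 0.6154527888959137
block [ 5.84832e+02 -3.30770e+01  7.20000e-02] 0.08528731338887452 [np.float64(-57.6), np.float64(-72.6), np.float64(-0.04)]
k [1.21796875] 0.37251388761315396
[array([6.34225e+02, 4.55270e+01, 1.11000e-01]), array([ 5.8483e+02, -3.3153e+01,  7.2000e-02])]
[array([6.33635e+02, 4.53680e+01, 1.15000e-01]), array([ 5.85169e+02, -3.24080e+01,  7.50000e-02])]
```

View pics/fit0.png

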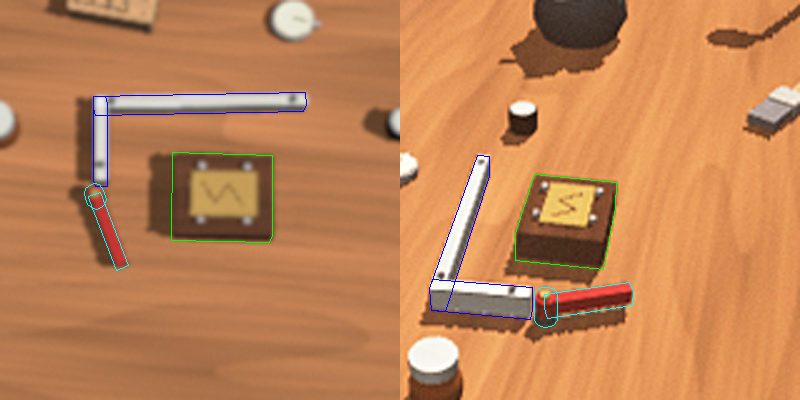

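```bash
cat >> h.py <<'E'
from scipy.spatial.transform import Rotation as Ro
def to(xs,ys,z,dyaw=0):
    "shift (m, tool axes) and turn (deg about tool z) to reach stop-frame x,y, height z, yaw stop+dyaw"
    s=np.load("stop.npy");t=readout.state();T=Ro.from_euler("xyz",t["tcp_rot"])
    w=R(s[2])@np.array([xs,ys,0])+[s[0],s[1],z]
    G=Ro.from_euler("xyz",[np.pi,0,s[2]+dyaw])
    print("world",w.round(1),"shift",(T.inv().apply(w-t["eef_pos"])/1000).round(4),"turn",np.degrees((T.inv()*G).as_rotvec()).round(2))
def where():
    s=np.load("stop.npy");t=readout.state();d=R(s[2]).T@(t["eef_pos"]-[s[0],s[1],0])
    print("t",t["t"],"tcp in stop",d.round(1),"yaw-stop",round(t["tcp_rot"][2]-s[2],4),"F stop",(R(s[2]).T@t["ft_force"]).round(1),"open",round(t["opening"],3))
def look():
    s=np.load("stop.npy");cs=[eyes.read_camera(n) for n in("top","side")]
    m=[eyes.cut_out(c,"block")[0] for c in cs];k=[eyes.cut_out(c,"keeper")[:1] for c in cs]
    print([round(r["score"],2) for r in m])
    w=back(cs[1],m[1]["uv"],20)
    for i in(0,1):
        b,e=fit(lambda x:cost(cs[i:i+1],[m[i]["mask"].astype(float)],xf(BLOCK,x)),[w[0],w[1],s[2]],[8,8,.05]);print("block",i,rel(s,b),round(e,3))
        if k[i]:
            q,e=fit(lambda x:cost(cs[i:i+1],[k[i][0]["mask"].astype(float)],keeper(s,x[0])),[KG],[.15]);print("keeper",q.round(3),round(e,3))
    return cs
KG=1.22
E
python3 - <<'E'
from h import *
# joint stop + keeper fit, top masks united
cs=[eyes.read_camera(n) for n in("top","side")]
M=[np.maximum(np.load(f"{n}_stop.npy"),np.load(f"{n}_keeper.npy")).astype(float) for n in("top","side")]
s,e=fit(lambda x:cost(cs,M,xf(STOP,x[:3])+keeper(x[:3],x[3])),[634,45.5,.111,1.22],[5,5,.05,.1]);print(s.round(3),e)
for i in(0,1):
    print(fit(lambda x:cost(cs[i:i+1],M[i:i+1],xf(STOP,x[:3])+keeper(x[:3],x[3])),s,[5,5,.05,.1]))
np.save("stop.npy",s[:3]);to(-142,-72,120)
E
```

```text
[6.34436e+02 4.55420e+01 1.10000e-01 1.21600e+00] 0.24551599086002762
(array([6.34435693e+02, 4.55418104e+01, 1.10339396e-01, 1.21553749e+00]), np.float64(0.12324446560342772))
(array([6.34433959e+02, 4.55369836e+01, 1.10195505e-01, 1.21532279e+00]), np.float64(0.12161313475686342))
world [501.2 -41.7 120. ] shift [ 0.4778 -0.4679  0.0722] turn [ 0.01 -0.    7.13]
```

Request:
{"op": "move_arm", "data": {"plan": [[[0, 0, 7.1], [0.478, -0.468, 0.03], 0.26], [[0, 0, 7.1], [0.478, -0.468, 0.03], 0.26], [[0, 0, 7.1], [0.478, -0.468, 0.03], 0.26], [[0, 0, 7.1], [0.478, -0.468, 0.03], 0.26], [[0, 0, 7.1], [0.478, -0.468, 0.03], 0.26]]}}

```text
t: 1.82
eef_pos: [312.3, -341.9, 178.4]
tcp_rot: [3.141, -0.0, 0.11]
ft_force: [0.5, -0.7, 0.3]
opening: 0.635
grip_force: 0.0
```

```bash
python3 -c "
from h import *
where();to(-142,-72,120)"
```

```text
t 1.825 tcp in stop [-362.8 -349.7  178.4] yaw-stop 0.0001 F stop [ 0.4 -0.8  0.3] open 0.635
world [501.2 -41.7 120. ] shift [ 0.2208 -0.2777  0.0583] turn [ 0.04 -0.02  0.  ]
```

Request:
{"op": "move_arm", "data": {"plan": [[[0, 0, 0], [0.221, -0.278, 0.06], 0.26], [[0, 0, 0], [0.221, -0.278, 0.06], 0.26], [[0, 0, 0], [0.221, -0.278, 0.06], 0.26], [[0, 0, 0], [0.221, -0.278, 0.06], 0.26], [[0, 0, 0], [0.221, -0.278, 0.06], 0.26]]}}

```text
t: 2.45
eef_pos: [476.5, -80.8, 126.1]
tcp_rot: [3.141, -0.001, 0.111]
ft_force: [1.3, -0.5, -0.1]
opening: 0.63
grip_force: 0.0
```

```bash
python3 -c "
from h import *
where();to(-142,-72,12)"
```

```text
t 2.45 tcp in stop [-170.9 -108.2  126.1] yaw-stop 0.0005 F stop [ 1.2 -0.6 -0.1] open 0.63
world [501.2 -41.7  12. ] shift [ 0.0288 -0.0362  0.1141] turn [ 0.03 -0.04  0.03]
```

Request:
{"op": "move_arm", "data": {"plan": [[[0, 0, 0], [0.022, -0.032, 0.05], 0.26], [[0, 0, 0], [0.022, -0.032, 0.11], 0.26], [[0, 0, 0], [0.022, -0.032, 0.11], 0.26], [[0, 0, 0], [0.022, -0.032, 0.11], 0.26]]}}

```text
t: 2.95
eef_pos: [494.5, -48.9, 17.8]
tcp_rot: [3.141, -0.001, 0.11]
ft_force: [-0.3, 1.4, 0.8]
opening: 0.627
grip_force: 0.0
```

```bash
python3 -c "
from h import *
where();c=look()
cv2.imwrite('pics/a.png',np.hstack([cv2.resize(c[0]['img'][120:280,180:340,::-1],(400,400)),cv2.resize(c[1]['img'][100:260,200:360,::-1],(400,400))]))"
```

```text
t 2.95 tcp in stop [-149.5  -78.5   17.8] yaw-stop -0.0001 F stop [-0.2  1.4  0.8] open 0.627
[0.78, 0.6]
block 0 [np.float64(-45.2), np.float64(-76.1), np.float64(-0.022)] 0.874
keeper [1.215] 0.22
block 1 [np.float64(-56.9), np.float64(-74.0), np.float64(-0.031)] 0.046
keeper [1.219] 0.186
```

View pics/a.png

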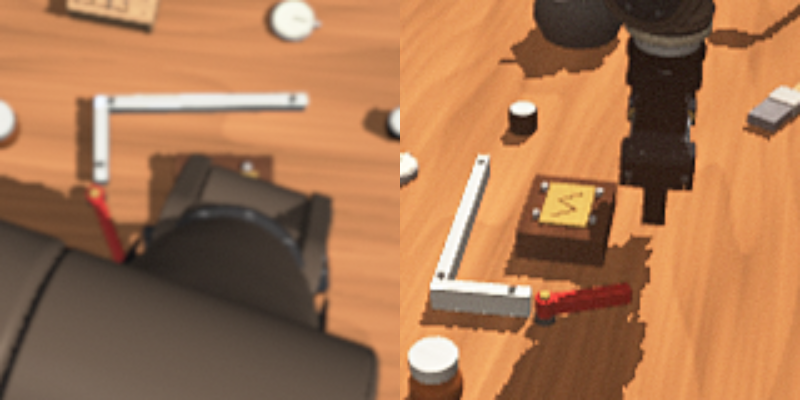

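Request:
{"op": "move_arm", "data": {"plan": [[[0, 0, 0], [0.012, -0.004, 0.005], 0.26], [[0, 0, 0], [0.024, -0.004, 0.005], 0.26], [[0, 0, 0], [0.032, -0.004, 0.005], 0.26], [[0, 0, 0], [0.038, -0.004, 0.005], 0.26], [[0, 0, 0], [0.044, -0.004, 0.005], 0.26]]}}

```text
t: 3.88
eef_pos: [537.0, -39.5, 11.0]
tcp_rot: [-3.141, 0.001, 0.111]
ft_force: [-1.2, -0.4, -0.5]
opening: 0.634
grip_force: 0.8
```

Request:
{"op": "move_arm", "data": {"plan": [[[0, 0, 0], [0.006, 0, 0], 0.26], [[0, 0, 0], [0.012, 0, 0], 0.26], [[0, 0, 0], [0.018, 0, 0], 0.26], [[0, 0, 0], [0.024, 0, 0], 0.26], [[0, 0, 0], [0.03, 0, 0], 0.26]]}}

```text
t: 4.5
eef_pos: [567.3, -36.2, 11.1]
tcp_rot: [3.141, 0.0, 0.111]
ft_force: [-1.6, -0.6, -1.8]
opening: 0.632
grip_force: 0.6
```

```bash
python3 -c "
from h import *
where();look();where()"
```

```text
t 4.5 tcp in stop [-75.8 -73.8  11.1] yaw-stop 0.0006 F stop [-1.7 -0.4 -1.8] open 0.632
[0.52, 0.55]
block 0 [np.float64(-3.3), np.float64(-72.2), np.float64(0.0)] 1.0
block 1 [np.float64(-15.7), np.float64(-72.4), np.float64(0.063)] 0.143
keeper [1.21] 0.237
t 4.8 tcp in stop [-76.1 -73.9  11.2] yaw-stop 0.0006 F stop [-0.6 -0.4  0. ] open 0.63
```

Request:
{"op": "move_arm", "data": {"plan": [[[0, 0, 0], [0.006, 0, 0], 0.26], [[0, 0, 0], [0.012, 0, 0], 0.26], [[0, 0, 0], [0.016, 0, 0], 0.26], [[0, 0, 0], [0.018, 0, 0], 0.26]]}}

```text
t: 5.3
eef_pos: [584.9, -34.2, 11.1]
tcp_rot: [3.142, 0.0, 0.111]
ft_force: [-5.0, 0.3, 1.5]
opening: 0.628
grip_force: 2.4
```

Request:
{"op": "move_arm", "data": {"plan": [[[0, 0, 0], [0.0015, 0, 0], 0.26], [[0, 0, 0], [0.002, 0, 0], 0.26]]}}

```text
t: 5.55
eef_pos: [585.2, -33.8, 10.9]
tcp_rot: [-3.141, 0.004, 0.111]
ft_force: [-9.1, -0.0, 5.1]
opening: 0.628
grip_force: 4.5
```

```bash
python3 -c "
from h import *
where()"
```

```text
t 5.55 tcp in stop [-57.7 -73.5  10.9] yaw-stop 0.0006 F stop [-9.   1.   5.1] open 0.628
```

Request:
{"op": "move_arm", "data": {"plan": [[[0, 0, 0], [-0.03, 0, 0], 0.26], [[0, 0, 0], [-0.035, 0, -0.06], 0.26], [[0, 0, -10], [-0.03, 0.03, -0.08], -0.05], [[0, 0, -20], [0.0, 0.07, -0.08], -0.05], [[0, 0, -30], [0.05, 0.087, -0.08], -0.05]]}}

```text
t: 6.18
eef_pos: [647.2, -117.1, 92.3]
tcp_rot: [3.14, -0.001, 0.638]
ft_force: [-0.0, 0.2, 0.2]
opening: 0.479
grip_force: 0.0
```

Request:
{"op": "move_arm", "data": {"plan": [[[0, 0, -10], [0, 0, 0], -0.05], [[0, 0, -20], [0, 0, 0], -0.05], [[0, 0, -30], [0, 0, 0], -0.05], [[0, 0, -40], [0, 0, 0], -0.05], [[0, 0, -50], [0, 0, 0], -0.05]]}}

```text
t: 6.8
eef_pos: [646.5, -115.0, 91.3]
tcp_rot: [3.141, 0.0, 1.513]
ft_force: [-0.2, 0.3, 0.1]
opening: 0.476
grip_force: 0.0
```

```bash
python3 -c "
from h import *
where();to(-3,-160,13,np.pi/2);look()"
```

```text
t 6.8 tcp in stop [  -5.7 -160.9   91.3] yaw-stop 1.4025 F stop [-0.1  0.3  0.1] open 0.476
world [ 649.1 -113.8   13. ] shift [0.0013 0.0025 0.0783] turn [ 0.05  0.01 -9.64]
[0.54, 0.8]
block 0 [np.float64(8.0), np.float64(-62.3), np.float64(-0.017)] 0.78
block 1 [np.float64(0.2), np.float64(-72.0), np.float64(0.015)] 0.067
keeper [1.219] 0.216
```

Request:
{"op": "move_arm", "data": {"plan": [[[0, 0, -9.6], [0, 0.002, 0.05], -0.05], [[0, 0, -9.6], [0, 0.002, 0.079], -0.05], [[0, 0, -9.6], [0, 0.002, 0.079], -0.05]]}}

```text
t: 7.48
eef_pos: [647.0, -114.8, 10.3]
tcp_rot: [-3.138, -0.001, 1.673]
ft_force: [0.1, 0.9, 0.5]
opening: 0.48
grip_force: 0.0
```

```bash
python3 -c "
from h import *
where();to(-3,-125,12,np.pi/2)"
```

```text
t 7.475 tcp in stop [  -5.2 -160.7   10.3] yaw-stop 1.5623 F stop [0.2 0.9 0.5] open 0.48
world [645.2 -79.   12. ] shift [ 0.0357  0.0019 -0.0017] turn [-0.2  -0.08 -0.49]
```

Request:
{"op": "move_arm", "data": {"plan": [[[0, 0, -0.4], [0.01, 0.001, -0.001], -0.05], [[0, 0, -0.4], [0.018, 0.001, -0.001], -0.05], [[0, 0, -0.4], [0.024, 0.001, -0.001], -0.05], [[0, 0, -0.4], [0.03, 0.001, -0.001], -0.05], [[0, 0, -0.4], [0.036, 0.001, -0.001], -0.05]]}}

```text
t: 8.1
eef_pos: [645.3, -78.7, 13.3]
tcp_rot: [3.141, 0.0, 1.682]
ft_force: [0.7, 0.3, 0.5]
opening: 0.477
grip_force: 0.0
```

Request:
{"op": "move_arm", "data": {"plan": [[[0, 0, 0], [0.006, 0, 0], -0.05], [[0, 0, 0], [0.012, 0, 0], -0.05], [[0, 0, 0], [0.018, 0, 0], -0.05], [[0, 0, 0], [0.024, 0, 0], -0.05], [[0, 0, 0], [0.03, 0, 0], -0.05]]}}

```text
t: 8.72
eef_pos: [641.9, -49.0, 13.1]
tcp_rot: [-3.141, 0.0, 1.682]
ft_force: [-1.2, -4.0, 0.7]
opening: 0.472
grip_force: 1.3
```

```bash
python3 -c "
from h import *
where();look()"
```

```text
t 8.725 tcp in stop [ -3.  -94.8  13.1] yaw-stop 1.5713 F stop [-1.6 -3.9  0.7] open 0.472Traceback (most recent call last):
  File "<string>", line 3, in <module>
    where();look()
            ~~~~^^
  File "h.py", line 52, in look
    m=[eyes.cut_out(c,"block")[0] for c in cs];k=[eyes.cut_out(c,"keeper")[:1] for c in cs]
       ~~~~~~~~~~~~~~~~~~~~~~~^^^
IndexError: list index out of range
```

Request:
{"op": "move_arm", "data": {"plan": [[[0, 0, 0], [0.006, 0, 0], -0.05], [[0, 0, 0], [0.012, 0, 0], -0.05], [[0, 0, 0], [0.018, 0, 0], -0.05], [[0, 0, 0], [0.023, 0, 0], -0.05], [[0, 0, 0], [0.026, 0, 0], -0.05]]}}

```text
t: 9.5
eef_pos: [639.1, -23.1, 13.2]
tcp_rot: [3.142, 0.0, 1.682]
ft_force: [0.1, -2.1, -0.3]
opening: 0.477
grip_force: 0.9
```

Request:
{"op": "move_arm", "data": {"plan": [[[0, 0, 0], [0.0015, 0, 0], -0.05], [[0, 0, 0], [0.003, 0, 0], -0.05]]}}

```text
t: 9.75
eef_pos: [638.8, -20.5, 13.2]
tcp_rot: [3.142, 0.0, 1.682]
ft_force: [0.1, -2.3, -0.5]
opening: 0.479
grip_force: 0.9
```

```bash
sed -i 's/m=\[eyes.cut_out(c,"block")\[0\] for c in cs\]/m=[(eyes.cut_out(c,"block") or [dict(score=0,mask=np.zeros((384,512)),uv=(266,187))])[0] for c in cs]/' h.py; python3 -c "
from h import *
where();c=look();
cv2.imwrite('pics/b.png',cv2.resize(c[1]['img'][130:260,200:360,::-1],(800,600)))"
```

```text
t 9.75 tcp in stop [ -2.9 -66.1  13.2] yaw-stop 1.5712 F stop [-0.1 -2.3 -0.5] open 0.479
[0, 0.95]
block 0 [np.float64(1.5), np.float64(-20.7), np.float64(0.0)] 1.0
block 1 [np.float64(-0.3), np.float64(-24.5), np.float64(0.067)] 0.147
keeper [1.16] 0.279
```

View pics/b.png

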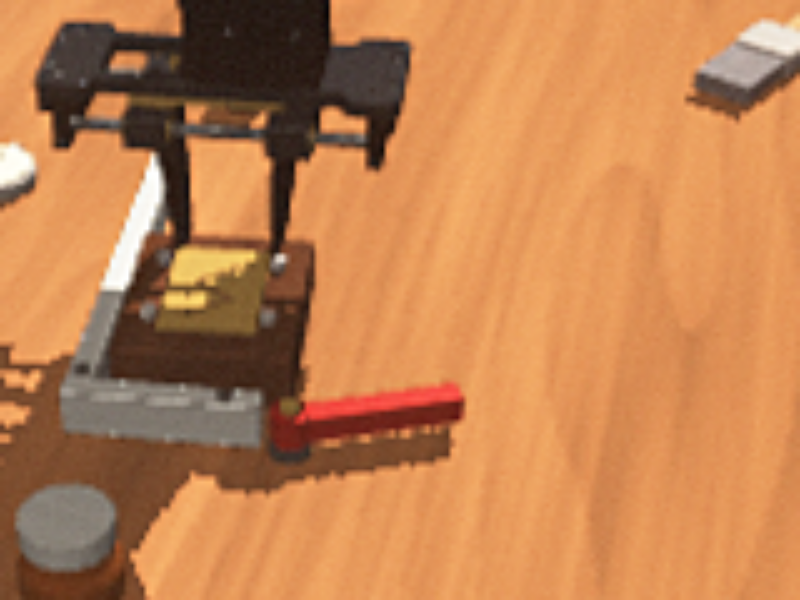

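Request:
{"op": "move_arm", "data": {"plan": [[[0, 0, 0], [0.001, 0, 0], -0.05], [[0, 0, 0], [0.002, 0, 0], -0.05], [[0, 0, 0], [0.002, 0, 0], -0.05]]}}

```text
t: 10.42
eef_pos: [638.6, -18.5, 13.2]
tcp_rot: [3.142, 0.0, 1.682]
ft_force: [-0.9, -0.9, -0.6]
opening: 0.475
grip_force: 0.6
```

Request:
{"op": "move_arm", "data": {"plan": [[[0, 0, 0], [0.001, 0, 0], -0.05], [[0, 0, 0], [0.002, 0, 0], -0.05], [[0, 0, 0], [0.002, 0, 0], -0.05]]}}

```text
t: 10.8
eef_pos: [638.4, -16.4, 13.2]
tcp_rot: [3.142, 0.0, 1.682]
ft_force: [0.2, -0.8, 0.3]
opening: 0.475
grip_force: 0.5
```

```bash
python3 -c "
from h import *
where()"
```

```text
t 10.8 tcp in stop [ -2.9 -62.   13.2] yaw-stop 1.5715 F stop [ 0.1 -0.8  0.3] open 0.475
```

Request:
{"op": "move_arm", "data": {"plan": [[[0, 0, 0], [0.001, 0, 0], -0.05], [[0, 0, 0], [0.002, 0, 0], -0.05], [[0, 0, 0], [0.002, 0, 0], -0.05]]}}

```text
t: 11.18
eef_pos: [638.1, -14.4, 13.2]
tcp_rot: [3.142, 0.0, 1.682]
ft_force: [0.1, -0.8, -0.0]
opening: 0.478
grip_force: 0.5
```

```bash
python3 -c "
from h import *
where();look()"
```

```text
t 11.175 tcp in stop [ -2.9 -60.   13.2] yaw-stop 1.5714 F stop [ 0.  -0.8 -0. ] open 0.478
[0, 0.92]
block 0 [np.float64(3.4), np.float64(-24.3), np.float64(0.0)] 1.0
block 1 [np.float64(-0.5), np.float64(-24.3), np.float64(0.043)] 0.173
keeper [1.16] 0.309
```

```bash
python3 -c "
from h import *
s=np.load('stop.npy');c=eyes.read_camera('side')
im=cv2.resize(c['img'][150:240,210:330,::-1],(800,600),interpolation=cv2.INTER_CUBIC)
f=800/120
def dr(P,col,cl=True): cv2.polylines(im,[((proj(c,P)+.5-[210,150])*f).astype(np.int32)],cl,col,1)
for p in xf(STOP,s): dr(cv2.convexHull(p[1::2][:,:2].astype(np.float32))[:,0,:]@np.eye(2,3)+[0,0,28],(255,0,0))
dr(xf([np.array([[-46,-55,35],[46,-55,35],[46,55,35],[-46,55,35]],float)],s)[0],(0,255,0))
cv2.imwrite('pics/c.png',im)"
```

```text
(no output)
```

View pics/c.png

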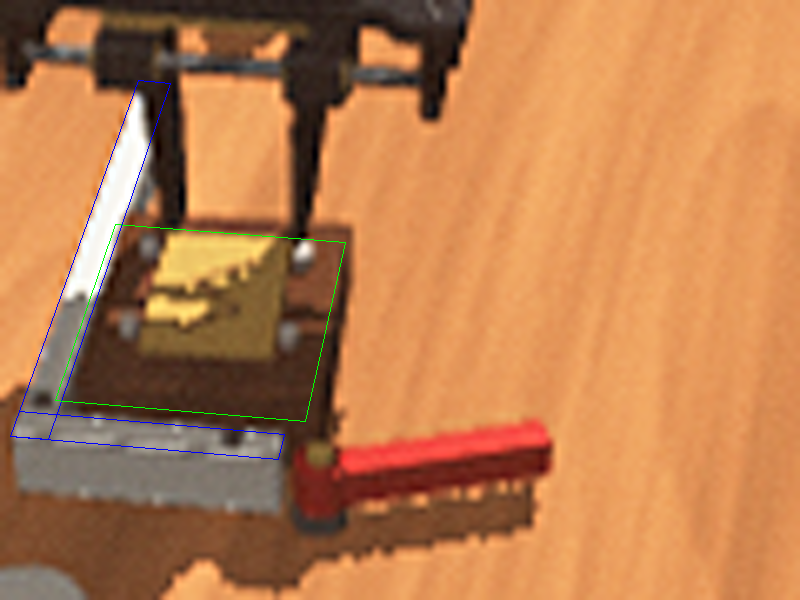

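Request:
{"op": "move_arm", "data": {"plan": [[[0, 0, 0], [0.001, 0, 0], -0.05], [[0, 0, 0], [0.002, 0, 0], -0.05], [[0, 0, 0], [0.003, 0, 0], -0.05], [[0, 0, 0], [0.003, 0, 0], -0.05]]}}

```text
t: 12.02
eef_pos: [637.8, -11.5, 13.2]
tcp_rot: [3.142, 0.0, 1.682]
ft_force: [0.1, -0.9, 0.5]
opening: 0.474
grip_force: 0.5
```

```bash
python3 -c "
from h import *
where()"
```

```text
t 12.025 tcp in stop [ -2.9 -57.1  13.2] yaw-stop 1.5714 F stop [ 0.  -0.9  0.5] open 0.474
```

```bash
python3 -c "
from h import *
s=np.load('stop.npy');c=eyes.read_camera('side')
im=cv2.resize(c['img'][150:240,210:330,::-1],(800,600),interpolation=cv2.INTER_CUBIC)
f=800/120
t=readout.state();T=Ro.from_euler('xyz',t['tcp_rot'])
for sg in(1,-1):
    p=prism(-10,10,22.5,34.5,-50,0)*[1,sg,1]
    q=T.apply(p)+t['eef_pos']
    for z in (0,1):
        cv2.polylines(im,[cv2.convexHull(((proj(c,q[z::2])+.5-[210,150])*f).astype(np.int32))],True,(255,255,0),1)
for p in xf(STOP,s):
  for z in(0,1):
    cv2.polylines(im,[cv2.convexHull(((proj(c,p[z::2])+.5-[210,150])*f).astype(np.int32))],True,(255,0,0),1)
cv2.imwrite('pics/d.png',im)"
```

```text
(no output)
```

View pics/d.png

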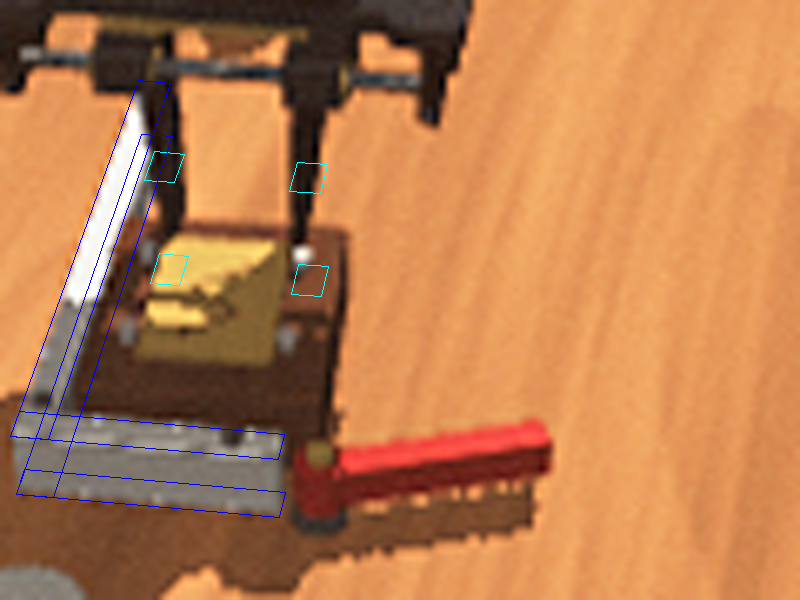

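Request:
{"op": "move_arm", "data": {"plan": [[[0, 0, 0], [0.001, 0, 0], -0.05], [[0, 0, 0], [0.002, 0, 0], -0.05], [[0, 0, 0], [0.003, 0, 0], -0.05], [[0, 0, 0], [0.003, 0, 0], -0.05]]}}

```text
t: 12.58
eef_pos: [637.5, -8.5, 13.2]
tcp_rot: [3.142, 0.0, 1.682]
ft_force: [0.1, -1.5, 0.1]
opening: 0.472
grip_force: 0.4
```

Request:
{"op": "move_arm", "data": {"plan": [[[0, 0, 0], [0.001, 0, 0], -0.05], [[0, 0, 0], [0.002, 0, 0], -0.05], [[0, 0, 0], [0.002, 0, 0], -0.05]]}}

```text
t: 12.95
eef_pos: [637.3, -6.5, 13.2]
tcp_rot: [3.142, 0.0, 1.682]
ft_force: [0.8, -0.5, 0.1]
opening: 0.477
grip_force: 0.5
```

Request:
{"op": "move_arm", "data": {"plan": [[[0, 0, 0], [0.001, 0, 0], -0.05], [[0, 0, 0], [0.002, 0, 0], -0.05], [[0, 0, 0], [0.002, 0, 0], -0.05]]}}

```text
t: 13.32
eef_pos: [637.0, -4.5, 13.2]
tcp_rot: [-3.142, 0.0, 1.682]
ft_force: [0.1, -1.1, 0.3]
opening: 0.475
grip_force: 0.6
```

Request:
{"op": "move_arm", "data": {"plan": [[[0, 0, 0], [-0.03, 0, 0], -0.05], [[0, 0, 0], [-0.05, 0, -0.06], -0.05], [[0, 0, 0], [-0.1, 0, -0.1], -0.05], [[0, 0, 0], [-0.15, 0, -0.1], -0.05], [[0, 0, 0], [-0.2, 0, -0.1], -0.05]]}}

```text
t: 13.95
eef_pos: [659.4, -204.8, 114.1]
tcp_rot: [3.14, 0.0, 1.682]
ft_force: [0.4, 0.4, 0.1]
opening: 0.475
grip_force: 0.0
```

```bash
python3 -c "
from h import *
where();cs=look()
s=np.load('stop.npy');ims=[]
for c,x,y in((cs[0],205,130),(cs[1],210,150)):
  im=cv2.resize(c['img'][y:y+90,x:x+90,::-1],(400,400),interpolation=cv2.INTER_CUBIC);f=400/90
  for P,col in((xf(STOP,s),(255,0,0)),(xf(BLOCK,s),(0,255,0))):
   for p in P:
    for z in ((1,) if col[1] else (0,1)):
     cv2.polylines(im,[cv2.convexHull(((proj(c,p[z::2])+.5-[x,y])*f).astype(np.int32))],True,col,1)
  ims.append(im)
cv2.imwrite('pics/e.png',np.hstack(ims))
"
```

```text
t 13.95 tcp in stop [  -2.7 -251.5  114.1] yaw-stop 1.5715 F stop [0.4 0.4 0.1] open 0.475
[0.93, 0.7]
block 0 [np.float64(7.7), np.float64(-2.5), np.float64(0.014)] 0.599
keeper [1.22] 1.0
block 1 [np.float64(-1.1), np.float64(-20.8), np.float64(0.044)] 0.196
keeper [1.194] 0.193
```

View pics/e.png

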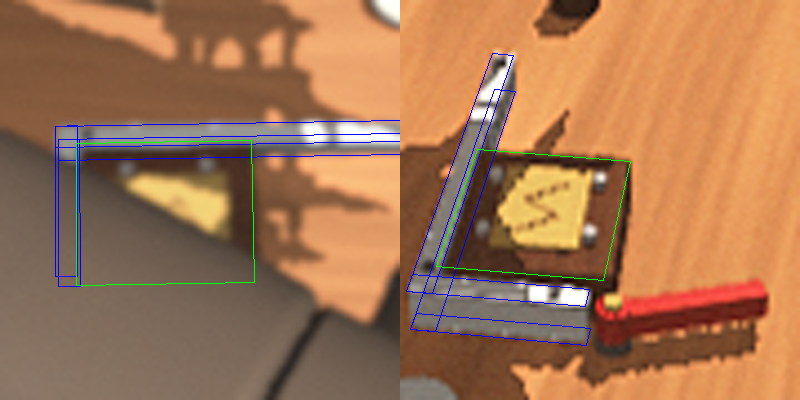

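Request:
{"op": "move_arm", "data": {"plan": [[[0, 0, 0], [0.06, 0, 0.0], -0.05], [[0, 0, 0], [0.12, 0, 0.04], -0.05], [[0, 0, 0], [0.16, 0, 0.09], -0.05], [[0, 0, 0], [0.17, 0, 0.1], -0.05], [[0, 0, 0], [0.175, 0, 0.1], -0.05]]}}

```text
t: 14.88
eef_pos: [638.8, -27.0, 12.1]
tcp_rot: [-3.139, -0.001, 1.685]
ft_force: [-0.1, 0.3, 0.4]
opening: 0.477
grip_force: 0.0
```

```bash
python3 -c "
from h import *
where();s=np.load('stop.npy');c=eyes.read_camera('side')
x,y=200,110
im=cv2.resize(c['img'][y:y+120,x:x+120,::-1],(600,600),interpolation=cv2.INTER_CUBIC);f=5
t=readout.state();T=Ro.from_euler('xyz',t['tcp_rot'])
for sg in(1,-1):
  p=prism(-10,10,22.5,34.5,-60,0)*[1,sg,1];q=T.apply(p)+t['eef_pos']
  for z in(0,1): cv2.polylines(im,[cv2.convexHull(((proj(c,q[z::2])+.5-[x,y])*f).astype(np.int32))],True,(255,255,0),1)
for P,col in((xf(STOP,s),(255,0,0)),(xf(BLOCK,s),(0,255,0))):
 for p in P:
  cv2.polylines(im,[cv2.convexHull(((proj(c,p[1::2])+.5-[x,y])*f).astype(np.int32))],True,col,1)
cv2.imwrite('pics/f.png',im)"
```

```text
t 14.875 tcp in stop [ -3.6 -72.6  12.1] yaw-stop 1.5743 F stop [-0.1  0.3  0.4] open 0.477
```

View pics/f.png

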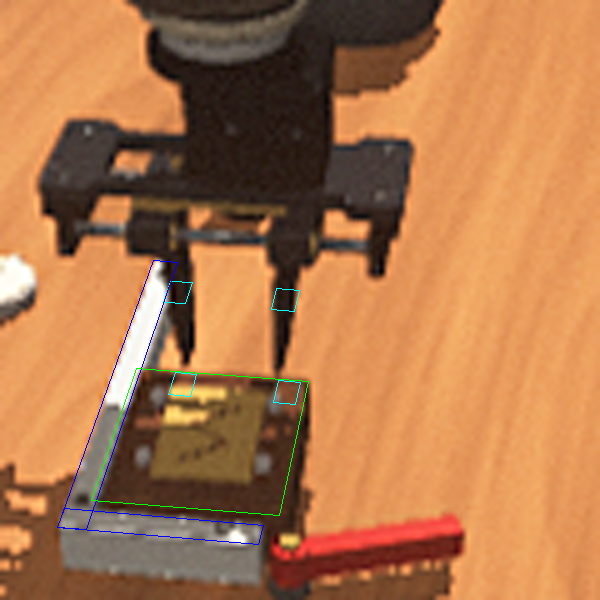

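Request:
{"op": "move_arm", "data": {"plan": [[[0, 0, 0], [0.01, 0, -0.001], -0.05], [[0, 0, 0], [0.016, 0, -0.001], -0.05], [[0, 0, 0], [0.02, 0, -0.001], -0.05], [[0, 0, 0], [0.022, 0, -0.001], -0.05], [[0, 0, 0], [0.023, 0, -0.001], -0.05]]}}

```text
t: 15.55
eef_pos: [637.3, -6.7, 14.2]
tcp_rot: [3.142, 0.0, 1.682]
ft_force: [0.2, -0.5, -0.5]
opening: 0.477
grip_force: 0.0
```

Request:
{"op": "move_arm", "data": {"plan": [[[0, 0, 0], [0.001, 0, 0], -0.05], [[0, 0, 0], [0.002, 0, 0], -0.05], [[0, 0, 0], [0.002, 0, 0], -0.05]]}}

```text
t: 15.92
eef_pos: [637.0, -4.7, 14.1]
tcp_rot: [3.142, 0.0, 1.682]
ft_force: [-0.0, 0.1, 0.0]
opening: 0.475
grip_force: 0.1
```

Request:
{"op": "move_arm", "data": {"plan": [[[0, 0, 0], [0.001, 0, 0], -0.05], [[0, 0, 0], [0.001, 0, 0], -0.05]]}}

```text
t: 16.18
eef_pos: [636.9, -4.0, 14.2]
tcp_rot: [-3.142, 0.0, 1.682]
ft_force: [0.2, -4.5, -0.1]
opening: 0.475
grip_force: 2.4
```

Request:
{"op": "move_arm", "data": {"plan": [[[0, 0, 0], [0.001, 0, 0], -0.05], [[0, 0, 0], [0.0015, 0, 0], -0.05], [[0, 0, 0], [0.0015, 0, 0], -0.05]]}}

```text
t: 16.55
eef_pos: [636.8, -3.3, 14.3]
tcp_rot: [-3.142, 0.001, 1.681]
ft_force: [-0.8, -9.8, 1.3]
opening: 0.474
grip_force: 5.1
```

Request:
{"op": "move_arm", "data": {"plan": [[[0, 0, 0], [-0.03, 0, 0], -0.05], [[0, 0, 0], [-0.03, 0, -0.06], -0.05], [[0, 0, 10], [-0.02, -0.03, -0.08], -0.05], [[0, 0, 20], [0.01, -0.08, -0.08], -0.05], [[0, 0, 30], [0.035, -0.1, -0.08], -0.05]]}}

```text
t: 17.18
eef_pos: [531.1, 22.4, 94.6]
tcp_rot: [-3.141, -0.0, 1.152]
ft_force: [1.2, 0.2, -0.3]
opening: 0.473
grip_force: 0.0
```

Request:
{"op": "move_arm", "data": {"plan": [[[0, 0, 10], [0, 0, 0], -0.05], [[0, 0, 20], [0, 0, 0], -0.05], [[0, 0, 30], [0, 0, 0], -0.05], [[0, 0, 40], [0, 0, 0], -0.05], [[0, 0, 50], [0, 0, 0], -0.05]]}}

```text
t: 17.8
eef_pos: [533.5, 21.9, 94.2]
tcp_rot: [-3.141, -0.0, 0.28]
ft_force: [-0.4, 0.3, -0.7]
opening: 0.472
grip_force: 0.0
```

```bash
python3 -c "
from h import *
where();to(-100,-12,13,0);look()"
```

```text
t 17.8 tcp in stop [-103.   -12.4   94.2] yaw-stop 0.1694 F stop [-0.3  0.4 -0.7] open 0.472
world [536.4  22.6  13. ] shift [0.003  0.0002 0.0812] turn [-0.02 -0.01  9.7 ]
[0, 0.77]
block 0 [np.float64(2.4), np.float64(-18.0), np.float64(0.0)] 1.0
block 1 [np.float64(-0.5), np.float64(-25.7), np.float64(0.019)] 0.229
keeper [1.21] 0.239
```

Request:
{"op": "move_arm", "data": {"plan": [[[0, 0, 9.7], [0, 0, 0.04], -0.05], [[0, 0, 9.7], [0, 0, 0.081], -0.05], [[0, 0, 9.7], [0.01, 0, 0.081], -0.05], [[0, 0, 9.7], [0.025, 0, 0.081], -0.05], [[0, 0, 9.7], [0.036, 0, 0.081], -0.05]]}}

```text
t: 18.73
eef_pos: [570.2, 32.1, 14.8]
tcp_rot: [3.141, -0.003, 0.117]
ft_force: [-0.4, 0.4, 0.1]
opening: 0.473
grip_force: 0.0
```

Request:
{"op": "move_arm", "data": {"plan": [[[0, 0, 0], [0.003, 0, 0], -0.05], [[0, 0, 0], [0.006, 0, 0], -0.05], [[0, 0, 0], [0.008, 0, 0], -0.05]]}}

```text
t: 19.1
eef_pos: [576.0, 32.6, 13.4]
tcp_rot: [3.141, -0.0, 0.116]
ft_force: [0.4, 0.0, -0.7]
opening: 0.475
grip_force: 0.0
```

```bash
python3 -c "
from h import *
where()"
```

```text
t 19.1 tcp in stop [-59.5  -6.4  13.4] yaw-stop 0.0058 F stop [ 0.4 -0.  -0.7] open 0.475
```

Request:
{"op": "move_arm", "data": {"plan": [[[0, 0, 0.33], [0.0015, 0, 0], -0.05], [[0, 0, 0.33], [0.003, 0, 0], -0.05], [[0, 0, 0.33], [0.003, 0, 0], -0.05]]}}

```text
t: 19.48
eef_pos: [579.0, 33.0, 13.1]
tcp_rot: [3.142, -0.0, 0.11]
ft_force: [0.4, -1.1, 0.9]
opening: 0.472
grip_force: 0.0
```

Request:
{"op": "move_arm", "data": {"plan": [[[0, 0, 0], [0.0015, 0, 0], -0.05], [[0, 0, 0], [0.0025, 0, 0], -0.05], [[0, 0, 0], [0.0025, 0, 0], -0.05]]}}

```text
t: 19.85
eef_pos: [581.5, 33.3, 13.1]
tcp_rot: [3.141, -0.0, 0.11]
ft_force: [-0.1, 0.4, 0.3]
opening: 0.477
grip_force: 0.0
```

```bash
python3 -c "
from h import *
where()"
```

```text
t 19.85 tcp in stop [-53.9  -6.4  13.1] yaw-stop 0.0 F stop [-0.   0.4  0.3] open 0.477
```

Request:
{"op": "move_arm", "data": {"plan": [[[0, 0, 0], [0.0015, 0, 0], -0.05], [[0, 0, 0], [0.003, 0, 0], -0.05], [[0, 0, 0], [0.003, 0, 0], -0.05]]}}

```text
t: 20.23
eef_pos: [584.6, 33.6, 13.1]
tcp_rot: [3.141, -0.0, 0.11]
ft_force: [-0.8, 0.9, 0.0]
opening: 0.473
grip_force: 0.0
```

Request:
{"op": "move_arm", "data": {"plan": [[[0, 0, 0], [0.0015, 0, 0], -0.05], [[0, 0, 0], [0.002, 0, 0], -0.05], [[0, 0, 0], [0.002, 0, 0], -0.05]]}}

```text
t: 20.6
eef_pos: [586.4, 33.8, 13.1]
tcp_rot: [3.141, 0.0, 0.11]
ft_force: [0.1, 0.3, 0.2]
opening: 0.471
grip_force: 0.0
```

```bash
python3 -c "
from h import *
where()"
```

```text
t 20.6 tcp in stop [-49.   -6.4  13.1] yaw-stop 0.0 F stop [0.1 0.3 0.2] open 0.471
```

```bash
cat > v.py <<'E'
from h import *
import sys
s=np.load('stop.npy');c=eyes.read_camera('side')
x,y=215,140
im=cv2.resize(c['img'][y:y+90,x:x+120,::-1],(800,600),interpolation=cv2.INTER_CUBIC);f=800/120
t=readout.state();T=Ro.from_euler('xyz',t['tcp_rot']);o=t["opening"]*95/2
for sg in(1,-1):
  p=prism(-10,10,o,o+12,-60,0)*[1,sg,1];q=T.apply(p)+t['eef_pos']
  for z in(0,1): cv2.polylines(im,[cv2.convexHull(((proj(c,q[z::2])+.5-[x,y])*f).astype(np.int32))],True,(255,255,0),1)
cv2.imwrite('pics/'+sys.argv[1],im)
E
python3 v.py g.png
```

```text
(no output)
```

View pics/g.png

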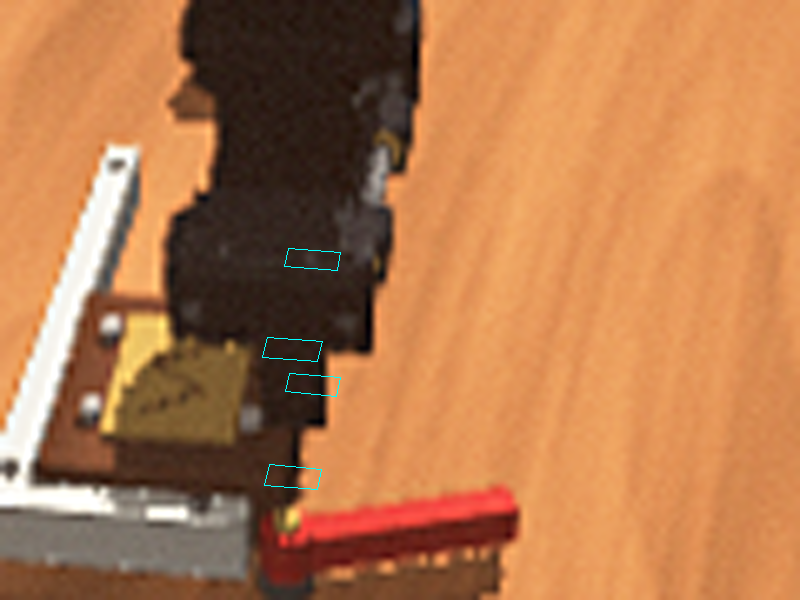

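Request:
{"op": "move_arm", "data": {"plan": [[[0, 0, 0], [0.0015, 0, 0], -0.05], [[0, 0, 0], [0.003, 0, 0], -0.05], [[0, 0, 0], [0.003, 0, 0], -0.05]]}}

```text
t: 21.02
eef_pos: [589.3, 34.2, 13.0]
tcp_rot: [-3.142, 0.0, 0.11]
ft_force: [-2.2, 1.3, -0.7]
opening: 0.473
grip_force: 1.0
```

Request:
{"op": "move_arm", "data": {"plan": [[[0, 0, 0], [0.001, 0, 0], -0.05], [[0, 0, 0], [0.002, 0, 0], -0.05], [[0, 0, 0], [0.002, 0, 0], -0.05]]}}

```text
t: 21.4
eef_pos: [590.0, 34.3, 13.0]
tcp_rot: [-3.141, 0.003, 0.111]
ft_force: [-7.3, 0.3, 4.6]
opening: 0.473
grip_force: 4.0
```

```bash
python3 -c "
from h import *
where()
cs=[eyes.read_camera(n) for n in('top','side')]
for c in cs:
  r=eyes.cut_out(c,'block')[:1]
  if r:
    m=r[0]['mask'];v,u=np.nonzero(m);print(r[0]['score'],m.sum(),u.min(),u.max(),v.min(),v.max(),r[0]['uv'])
s=np.load('stop.npy')
for c in cs:
  q=proj(c,xf(BLOCK,s)[0]);print(q.round(1).tolist())
"
```

```text
t 21.4 tcp in stop [-45.4  -6.3  13. ] yaw-stop 0.0002 F stop [-7.2  1.1  4.6] open 0.473
0.82 859 219 258 184 216 [234.7, 202.4]
[[261.5, 196.0], [261.8, 193.2], [222.6, 196.7], [221.8, 193.8], [260.7, 164.8], [261.0, 161.2], [222.5, 165.5], [221.7, 161.8]]
[[261.3, 196.4], [261.3, 185.9], [255.5, 223.6], [255.4, 212.7], [227.6, 193.7], [226.9, 183.2], [218.7, 220.4], [217.8, 209.6]]
```

Request:
{"op": "move_arm", "data": {"plan": [[[0, 0, 0], [-0.03, 0, 0], -0.05], [[0, 0, 0], [-0.035, 0, -0.06], -0.5], [[0, 0, 0], [-0.06, 0.05, -0.1], -1], [[0, 0, 0], [-0.08, 0.1, -0.1], -1], [[0, 0, 0], [-0.09, 0.15, -0.1], -1]]}}

```text
t: 22.22
eef_pos: [518.5, -126.5, 114.4]
tcp_rot: [3.14, -0.003, 0.11]
ft_force: [0.6, 0.8, -0.2]
opening: 0.112
grip_force: 0.0
```

```bash
cat > m.py <<'E'
from h import *
s=np.load('stop.npy');c=eyes.read_camera('side');where()
r=eyes.cut_out(c,'block')[:1];st=eyes.cut_out(c,'stop')[:1];k=eyes.cut_out(c,'keeper')[:1]
print([a[0]['score'] for a in(r,st,k) if a])
B=r[0]['mask'].astype(float)
def iou(a,b): return 1-np.minimum(a,b).sum()/np.maximum(a,b).sum()
f=1-render(c,xf(STOP[1:],s))
V=np.ones((384,512))
b,e=fit(lambda x:iou(render(c,xf(BLOCK,x))*f,B*(f>.5)),s,[6,6,.05]);print("block",rel(s,b),e,"home cost",iou(render(c,xf(BLOCK,s))*f,B*(f>.5)))
if st:
  S_=st[0]['mask'].astype(float);q=1-B
  for kk in(0,1):
    z,e=fit(lambda x:iou(np.maximum(render(c,xf(STOP[:1],x))*(1-render(c,xf(BLOCK,b))),render(c,xf(STOP[1:],x))),S_ if kk==0 else S_*(1-render(c,keeper(s,1.21)))),s,[4,4,.03]);print("stop",z.round(3),e,"block rel",rel(z,b))
if k:
  print("keeper",fit(lambda x:iou(render(c,keeper(s,x[0])),k[0]['mask'].astype(float)),[KG],[.15]))
E
python3 m.py
```

```text
t 22.275 tcp in stop [-134.5 -163.   114.1] yaw-stop -0.0022 F stop [ 0.2 -4.9  0.3] open 0.068
[0.63, 0.92, 0.65]
block [np.float64(0.2), np.float64(-0.3), np.float64(-0.003)] 0.04509269718918196 home cost 0.046787041954328146
stop [6.31601e+02 4.57700e+01 1.26000e-01] 0.3886446289963632 block rel [np.float64(3.0), np.float64(-0.9), np.float64(-0.019)]
stop [6.32133e+02 4.59680e+01 1.21000e-01] 0.12588832487309642 block rel [np.float64(2.4), np.float64(-1.0), np.float64(-0.014)]
keeper (array([1.23265625]), np.float64(0.1708250637935923))
```

Request:
{"op": "move_arm", "data": {"plan": [[[0, 0, 0], [0.003, -0.06, 0], -1], [[0, 0, 0], [0.006, -0.12, 0], -1], [[0, 0, 0], [0.009, -0.18, 0], -1], [[0, 0, 0], [0.0125, -0.24, 0], -1], [[0, 0, 0], [0.0125, -0.255, 0.02], -1]]}}

```text
t: 23.05
eef_pos: [502.8, 134.7, 93.9]
tcp_rot: [-3.141, -0.003, 0.116]
ft_force: [-0.1, 0.0, -0.8]
opening: 0.003
grip_force: 0.0
```

```bash
python3 -c "
from h import *
where();to(-122,92,17)"
```

```text
t 23.05 tcp in stop [-121.   103.1   93.9] yaw-stop 0.0052 F stop [-0.1  0.  -0.8] open 0.003
world [503.  123.5  17. ] shift [-0.0013  0.0111  0.0769] turn [-0.01 -0.19  0.3 ]
```

Request:
{"op": "move_arm", "data": {"plan": [[[0, 0, 0], [0, 0, 0.04], -1], [[0, 0, 0], [0, 0, 0.078], -1], [[0, 0, 0], [0, 0.008, 0.078], -1], [[0, 0, 0], [0, 0.016, 0.078], -1], [[0, 0, 0], [0, 0.022, 0.078], -1]]}}

```text
t: 23.68
eef_pos: [506.0, 107.9, 16.6]
tcp_rot: [3.141, -0.002, 0.11]
ft_force: [-0.1, -0.1, -1.0]
opening: 0.004
grip_force: 0.0
```

```bash
python3 -c "
from h import *
where();c=eyes.read_camera('side');k=eyes.cut_out(c,'keeper')[:1];print(k[0]['score'],k[0]['mask'].sum(),k[0]['uv'])"
```

```text
t 23.675 tcp in stop [-120.8   76.1   16.6] yaw-stop -0.0002 F stop [-0.1 -0.1 -1. ] open 0.004
0.7 200 [264.6, 224.0]
```

Request:
{"op": "move_arm", "data": {"plan": [[[0, 0, 0], [0, 0.006, 0], -1], [[0, 0, 0], [0.001, 0.012, 0], -1], [[0, 0, 0], [0.001, 0.018, 0], -1], [[0, 0, 0], [0.002, 0.024, 0], -1], [[0, 0, 0], [0.004, 0.029, 0], -1]]}}

```text
t: 24.4
eef_pos: [512.5, 79.5, 15.1]
tcp_rot: [3.142, 0.0, 0.11]
ft_force: [-0.3, 0.1, 1.1]
opening: 0.005
grip_force: 0.0
```

Request:
{"op": "move_arm", "data": {"plan": [[[0, 0, 0], [0.002, 0.004, 0], -1], [[0, 0, 0], [0.004, 0.008, 0], -1], [[0, 0, 0], [0.006, 0.012, 0], -1], [[0, 0, 0], [0.009, 0.016, 0], -1], [[0, 0, 0], [0.013, 0.02, 0], -1]]}}

```text
t: 25.02
eef_pos: [527.8, 61.3, 15.2]
tcp_rot: [3.141, -0.0, 0.11]
ft_force: [0.9, -0.8, 0.4]
opening: 0.002
grip_force: 0.0
```

```bash
sed -i 's/^KG=.*/KG=0.9/' h.py
cat > k.py <<'E'
from h import *
s=np.load('stop.npy');where()
c=eyes.read_camera('side');k=eyes.cut_out(c,'keeper')[:1]
if k:
  m=k[0]['mask'].astype(float);v,u=np.nonzero(m);print(k[0]['score'],m.sum(),u.max(),v[u>u.max()-2].mean())
  g=np.arange(-.05,1.4,.05);C=[cost([c],[m],keeper(s,t)) for t in g];i=int(np.argmin(C));print("keeper",g[i].round(2),C[i])
  q=proj(c,[keeper(s,t)[0].mean(0) for t in (0,.3,.6,.9,1.2)]);print(q.round(0).tolist(),k[0]['uv'])
E
python3 k.py
```

```text
t 25.025 tcp in stop [-104.3   27.4   15.2] yaw-stop 0.0 F stop [ 0.8 -0.9  0.4] open 0.002
0.62 338.0 291 217.76923076923077
keeper 1.2 0.22440149985578306
[[260.0, 211.0], [265.0, 212.0], [269.0, 214.0], [273.0, 216.0], [275.0, 219.0]] [270.0, 222.4]
```

Run:
```python
from h import *
c=eyes.read_camera('side')
p=np.array([494.5,-48.9,17.8]);ty=np.array([np.sin(.11),-np.cos(.11),0])
for o in(30,36,42): print("a expected tip",o,proj(c,p-ty*o).round(1))
print("a seen ~302,188.8")
t=readout.state();print("now TCP px",proj(c,t['eef_pos']).round(1),proj(c,t['eef_pos']+[0,0,30]).round(1), proj(c,t['eef_pos']+[0,0,60]).round(1))
im=c['img'].astype(int);d=(im.max(2)<50).astype(np.uint8)
n,l,st,ce=cv2.connectedComponentsWithStats(d)
for i in np.argsort(-st[1:,4])[:4]+1: 
  v,u=np.nonzero(l==i);print(st[i],"lowest",v.max(),u[v==v.max()])
q=proj(c,t['eef_pos'])[0].astype(int)
for r in range(q[1]-40,q[1]+12,4): 
  u=np.nonzero(d[r,q[0]-30:q[0]+30])[0]; print(r,(u.min()+q[0]-30,u.max()+q[0]-30,len(u)) if len(u) else None)
np.save('prev.npy',c['img'])
```

```text
a expected tip 30 [[300.3 195.6]]
a expected tip 36 [[300.2 197. ]]
a expected tip 42 [[300.  198.4]]
a seen ~302,188.8
now TCP px [[280.4 213.7]] [[280.7 204.2]] [[281.1 194.4]]
[ 411    0  101  211 8856] lowest 210 [511]
[ 297    0   91   89 3196] lowest 88 [329]
[266 138  34  47 939] lowest 184 [277 282]
[261 100  35  33 723] lowest 132 [278 279 280 281 282 283]
173 (np.int64(268), np.int64(291), 22)
177 (np.int64(267), np.int64(290), 20)
181 (np.int64(266), np.int64(296), 7)
185 (np.int64(264), np.int64(295), 5)
189 (np.int64(264), np.int64(277), 5)
193 (np.int64(264), np.int64(294), 25)
197 (np.int64(260), np.int64(294), 22)
201 (np.int64(270), np.int64(294), 23)
205 (np.int64(258), np.int64(284), 9)
209 None
213 (np.int64(256), np.int64(257), 2)
217 None
221 None
```

Request:
{"op": "move_arm", "data": {"plan": [[[0, 0, 0], [0, 0, -0.025], -1], [[0, 0, 0], [-0.01, -0.04, -0.025], -1], [[0, 0, 0], [-0.018, -0.068, -0.02], -1], [[0, 0, 0], [-0.018, -0.068, 0.0], -1], [[0, 0, 0], [-0.018, -0.068, 0.004], -1]]}}

```text
t: 25.8
eef_pos: [501.5, 127.4, 10.4]
tcp_rot: [3.141, 0.002, 0.111]
ft_force: [-0.1, -0.2, -0.4]
opening: 0.005
grip_force: 0.0
```

Request:
{"op": "move_arm", "data": {"plan": [[[0, 0, 0], [0, 0, 0.003], -1], [[0, 0, 0], [0, 0, 0.006], -1], [[0, 0, 0], [0, 0, 0.006], -1]]}}

```text
t: 26.18
eef_pos: [502.2, 126.9, 5.2]
tcp_rot: [3.142, -0.0, 0.11]
ft_force: [0.4, 0.1, 0.4]
opening: 0.004
grip_force: 0.0
```

Run:
```python
from h import *
where()
c=eyes.read_camera('side');t=readout.state();q=proj(c,t['eef_pos'])[0];print(q)
d=(c['img'].max(2)<50)
q=q.astype(int)
for r in range(q[1]-16,q[1]+12,2):
  u=np.nonzero(d[r,q[0]-20:q[0]+20])[0]; print(r,(u.min()+q[0]-20,u.max()+q[0]-20,len(u)) if len(u) else None,c['img'][r,q[0]])
```

```text
t 26.175 tcp in stop [-122.5   95.4    5.2] yaw-stop -0.0004 F stop [0.4 0.  0.4] open 0.004
[285.33675879 236.16774889]
220 (np.int64(268), np.int64(301), 29) [47 29 19]
222 (np.int64(268), np.int64(301), 22) [46 30 22]
224 (np.int64(268), np.int64(300), 22) [46 29 23]
226 (np.int64(272), np.int64(300), 25) [49 36 26]
228 (np.int64(282), np.int64(300), 14) [44 32 21]
230 (np.int64(289), np.int64(290), 2) [129  77  45]
232 None [236 155  93]
234 None [227 148  92]
236 None [227 148  90]
238 None [225 145  87]
240 None [198 123  75]
242 None [107  66  38]
244 None [115  72  50]
246 None [111  67  40]
```

Request:
{"op": "move_arm", "data": {"plan": [[[0, 0, 0], [0, 0, 0.003], -1], [[0, 0, 0], [0, 0, 0.005], -1], [[0, 0, 0], [0, 0, 0.005], -1]]}}

```text
t: 26.6
eef_pos: [502.0, 127.1, -0.0]
tcp_rot: [3.141, 0.0, 0.11]
ft_force: [0.2, -0.4, -0.3]
opening: 0.005
grip_force: 0.0
```

Request:
{"op": "move_arm", "data": {"plan": [[[0, 0, 0], [0, 0, 0.002], -1], [[0, 0, 0], [0, 0, 0.004], -1], [[0, 0, 0], [0, 0, 0.004], -1]]}}

```text
t: 26.98
eef_pos: [502.0, 127.1, -4.0]
tcp_rot: [3.141, 0.0, 0.11]
ft_force: [-0.2, 0.3, -0.5]
opening: 0.005
grip_force: 0.0
```

Run:
```python
from h import *
where()
c=eyes.read_camera('side');t=readout.state();q=proj(c,t['eef_pos'])[0];print(q)
d=(c['img'].max(2)<50)
q=q.astype(int)
for r in range(q[1]-12,q[1]+2):
  u=np.nonzero(d[r,q[0]-20:q[0]+20])[0]; print(r,len(u),c['img'][r,q[0]])
```

```text
t 26.975 tcp in stop [-122.6   95.6   -4. ] yaw-stop 0.0 F stop [-0.2  0.3 -0.5] open 0.005
[285.23998821 239.10513485]
227 27 [45 31 22]
228 27 [45 27 17]
229 29 [52 37 31]
230 24 [45 27 21]
231 17 [48 34 27]
232 9 [35 22 16]
233 3 [88 55 36]
234 0 [198 123  73]
235 0 [236 156  94]
236 0 [228 149  89]
237 0 [235 154  88]
238 0 [191 118  68]
239 0 [100  58  35]
240 0 [118  76  48]
```

Request:
{"op": "move_arm", "data": {"plan": [[[0, 0, 0], [0, 0.01, 0.002], -1], [[0, 0, 0], [0, 0.02, 0.002], -1], [[0, 0, 0], [0.001, 0.028, 0.002], -1], [[0, 0, 0], [0.001, 0.034, 0.002], -1], [[0, 0, 0], [0.002, 0.04, 0.002], -1]]}}

```text
t: 27.65
eef_pos: [508.6, 87.2, -5.8]
tcp_rot: [-3.142, 0.0, 0.11]
ft_force: [-0.3, 1.2, 0.5]
opening: 0.005
grip_force: 0.9
```

Request:
{"op": "move_arm", "data": {"plan": [[[0, 0, 0], [0.001, 0.004, 0], -1], [[0, 0, 0], [0.003, 0.008, 0], -1], [[0, 0, 0], [0.005, 0.012, 0], -1]]}}

```text
t: 28.02
eef_pos: [514.8, 76.0, -5.9]
tcp_rot: [3.142, 0.0, 0.111]
ft_force: [-1.3, 2.3, 0.8]
opening: 0.005
grip_force: 1.1
```

```bash
python3 k.py
```

```text
t 28.025 tcp in stop [-115.6   43.5   -5.9] yaw-stop 0.0002 F stop [-1.1  2.4  0.8] open 0.005
0.7 187.0 278 217.8
keeper 0.9 0.5387356678029129
[[260.0, 211.0], [265.0, 212.0], [269.0, 214.0], [273.0, 216.0], [275.0, 219.0]] [263.2, 220.2]
```

Request:
{"op": "move_arm", "data": {"plan": [[[0, 0, 0], [0.002, 0.004, 0], -1], [[0, 0, 0], [0.004, 0.0085, 0], -1], [[0, 0, 0], [0.008, 0.014, 0], -1], [[0, 0, 0], [0.012, 0.0195, 0], -1], [[0, 0, 0], [0.0165, 0.0245, 0], -1]]}}

```text
t: 28.75
eef_pos: [534.1, 53.2, -5.9]
tcp_rot: [3.142, 0.0, 0.11]
ft_force: [-1.9, 2.0, 1.7]
opening: 0.004
grip_force: 1.0
```

Request:
{"op": "move_arm", "data": {"plan": [[[0, 0, 0], [0.005, 0.004, 0], -1], [[0, 0, 0], [0.01, 0.007, 0], -1], [[0, 0, 0], [0.015, 0.009, 0], -1], [[0, 0, 0], [0.019, 0.011, 0], -1]]}}

```text
t: 29.25
eef_pos: [554.3, 44.7, -5.9]
tcp_rot: [3.141, 0.0, 0.11]
ft_force: [-2.3, 1.7, -0.2]
opening: 0.004
grip_force: 0.8
```

```bash
python3 k.py
```

```text
t 29.25 tcp in stop [-79.8   8.   -5.9] yaw-stop 0.0001 F stop [-2.1  2.  -0.2] open 0.004
0.67 149.0 265 209.125
keeper 0.1 0.45471180237877407
[[260.0, 211.0], [265.0, 212.0], [269.0, 214.0], [273.0, 216.0], [275.0, 219.0]] [259.7, 220.5]
```

Nearly closed; push on mainly in +x, watching the force.

Request:
{"op": "move_arm", "data": {"plan": [[[0, 0, 0], [0.003, 0.001, 0], -1], [[0, 0, 0], [0.006, 0.002, 0], -1], [[0, 0, 0], [0.009, 0.003, 0], -1]]}}

```text
t: 29.72
eef_pos: [562.5, 42.9, -6.0]
tcp_rot: [-3.141, 0.002, 0.11]
ft_force: [-11.3, 4.0, 5.7]
opening: 0.002
grip_force: 5.2
```

Request:
{"op": "move_arm", "data": {"plan": [[[0, 0, 0], [0.0015, 0, 0], -1], [[0, 0, 0], [0.003, 0, 0], -1], [[0, 0, 0], [0.003, 0, 0], -1]]}}

```text
t: 30.1
eef_pos: [562.4, 43.0, -6.1]
tcp_rot: [-3.141, 0.008, 0.111]
ft_force: [-17.0, -2.6, 12.7]
opening: 0.004
grip_force: 8.8
```

Request:
{"op": "move_arm", "data": {"plan": [[[0, 0, 0], [-0.01, 0, 0], -1], [[0, 0, 0], [-0.04, 0, 0], -1], [[0, 0, 0], [-0.05, 0.02, -0.05], -1], [[0, 0, 0], [-0.06, 0.07, -0.1], -1], [[0, 0, 0], [-0.07, 0.13, -0.12], -1]]}}

```text
t: 30.72
eef_pos: [512.4, -85.9, 113.1]
tcp_rot: [3.14, -0.004, 0.112]
ft_force: [0.7, -0.0, 0.4]
opening: 0.004
grip_force: 0.0
```

Request:
{"op": "move_arm", "data": {"plan": [[[0, 0, 0], [-0.02, 0.06, 0], -1], [[0, 0, 0], [-0.03, 0.1, 0], -1]]}}

```text
t: 30.98
eef_pos: [492.5, -190.2, 111.3]
tcp_rot: [3.14, -0.002, 0.109]
ft_force: [-0.1, 0.4, 0.5]
opening: 0.007
grip_force: 0.0
```

```bash
sed -i 's/^KG=.*/KG=0.05/' h.py; python3 m.py; python3 k.py
python3 - <<'E'
from h import *
s=np.load('stop.npy');c=eyes.read_camera('side');m=eyes.cut_out(c,'keeper')[0]['mask'].astype(float)
for t in(-.05,0,.03,.06,.1,.15): print(t,round(cost([c],[m],keeper(s,t)),3))
E
```

```text
t 31.025 tcp in stop [-167.4 -222.1  111.2] yaw-stop -0.0026 F stop [-0.7 -3.  -0.3] open 0.004
[0.76, 0.74, 0.64]
block [np.float64(0.3), np.float64(-0.4), np.float64(0.001)] 0.07878011002510277 home cost 0.08054013663535442
stop [6.34116e+02 4.54810e+01 1.15000e-01] 0.31461240961829495 block rel [np.float64(0.6), np.float64(-0.3), np.float64(-0.004)]
stop [6.34132e+02 4.54620e+01 1.15000e-01] 0.2205226258763544 block rel [np.float64(0.6), np.float64(-0.3), np.float64(-0.004)]
keeper (array([-0.02804687]), np.float64(0.31650581539222966))
t 31.175 tcp in stop [-166.6 -216.6  110.7] yaw-stop -0.0018 F stop [-1.1  0.1 -1.1] open 0.004
0.54 207.0 264 204.3
keeper 0.0 0.2285987565758011
[[260.0, 211.0], [265.0, 212.0], [269.0, 214.0], [273.0, 216.0], [275.0, 219.0]] [257.8, 213.9]
-0.05 0.8
0 0.785
0.03 0.794
0.06 0.805
0.1 0.82
0.15 0.838
```

Block home (0.3, -0.4 mm, square) and keeper at about 0; robot clear. Handing in.

```bash
python3 -c "
from cell import env
print(env.job_done())"
```

```text
the job is handed in; nothing more can be done
None
```

I handed the job in. By my last camera fit the block is within about 0.5 mm of home and square against both fences, and the keeper is at about 0 rad against its front face with the arm clear. The hand-in returned no verdict, and I didn't re-measure the other tools' positions at the end.

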